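Hold a relay under test in a ratchet probe jig

ROBOT

A 6-joint arm with a two-finger parallel gripper is mounted at the origin on the work surface. World frame = base frame: x ahead of the robot, y to its left, z up, the work surface at z = 0. Lengths are in m, angles in rad, forces in N, time in s.
With the tool pointing down it reaches from about 0.325 to 0.75 m from the base axis. Payload 7.6 kg.
Tool frame: the origin (TCP) lies at the very end of the fingers, on their centre line; the grasp point (between the pads) lies 19 mm behind it (r.tcp_to_grasp is the distance from the TCP to the grasp point, in m); z points along the fingers, y is the direction in which the jaws open and shut (so a half turn about z gives the same grasp; the last joint's range is limited). The gripper opens to 85 mm and grips with 20 to 120 N. Pads are 22 mm wide; open, the fingers measure 114 mm over their backs; the gripper's body (76 mm by 85 mm) begins 54 mm behind the grasp point. The pads swing forward as they close: fully open they stand 13 mm farther back than shut.
Start: joints at [-1.191, 0.052, 1.401, -0, 1.689, -0.07], TCP at [0.228, -0.473, 0.231] pointing down, gripper open.
Joint ranges: [-2.9, 2.9], [-0.91, 2.17], [0.12, 2.37], [-1.06, 4.2], [0.26, 2.73], [-2.93, 2.93]. Speed limits (rad/s): [2.57, 2.57, 3.01, 3.14, 3.14, 3.14].

INTERFACE

Orientations are given as a rotation vector (axis times angle).
In Python, from cell import r gives the robot as it stands.
- The arm moves only by the shell command python3 -m crank 'ROWS' [OPENING]. ROWS is JSON, one flat list of numbers, 6 for each row, row after row: the shift along the world's x, y, z in m, then the turn, a rotation vector about the world's x, y, z in rad. In form: [dx, dy, dz, wx, wy, wz, dx, dy, dz, wx, wy, wz, ...]. A call has 1 to 10 rows; each row shifts and turns the commanded pose from where the row before left it; what a row does not reach is not made up. A row lasts 1/10 s, in which the tool goes at most 50 mm and 8.59 degrees, less where a joint would pass 70% of its speed; a pose out of reach is approached as far as the arm can. A call is refused whole if a number of a shift passes 0.05 or a number of a turn 0.15, either way. A call with a gripper value outside its range is refused whole. OPENING is the finger opening in m, from 0 to 0.0854, set as the call begins (- or left out, the last holds). The fingers move at their own pace and stop on an object; the grip force is fixed at half the most. Time passes only in rows, so rows that do not move let the fingers close. It gives the time, the measured TCP pose, the force and the opening at its end, in the units of the state.
- r.sense(): the state, without advancing time (a new reading comes with each control period).
- r.grab_frame(name): name is "scene" or "top" or "wrist"; returns (picture, depth): 400x640x3 uint8, red, green, blue; 400x640 float32, m along the optical axis (not along the pixel's ray), 0 where there is no reading.
- r.get_calibration(name): a dict with "mtx" (3x3 intrinsics, pixels), "position" and "orientation" of the camera in the world; the wrist camera has in their place "tool_from_camera" (4x4, takes a point from camera to tool coordinates, whose origin is the TCP and whose axes are the flange's). Camera axes: x right, y up, looking along -z (the intrinsics and any distortion apply to the point x, -y, -z); pixel columns grow to the right and rows downward; lengths in m; the calibration is good to about 2 mm. A picture is of the moment at which its call begins: read the wrist's pose just before it. get_calibration takes no time and is no camera call.
- r.sign_off(): hands the job in, once; it reports no verdict.
The state is a dict: "time_s": time; "q": joint angles; "dq": joint speeds; "tau": joint torques, N m; "eef_pos": TCP position; "eef_rot": TCP orientation; "ft_force": force on the tool from outside, world axes, zero at the start; "ft_torque": the same for the moment, N m; "finger_gap": finger opening in m.
Only numpy, scipy, OpenCV 4.12 (cv2) and the standard library are available. Lean on these libraries where they do the work, as an engineer would, in place of code of your own. Each camera call takes 0.05 s, during which the arm holds its last target. There are 200 camera calls.

TASK

Stand the blue relay upright in the empty pocket of the black test jig, on the pocket floor and with its brass contacts facing the jig's two spring probes. Then, with the fingers on the orange plate, push the sprung carriage towards the relay past its ratchet click until its red pointer is inside the green band, and finish while still holding it pressed there: do not let go. Leave the grey relay, the dish and the screwdriver where they are.

Things in the scene. Friction and masses are not known exactly. Their poses are not given: they have to be found in the camera images.
- relay_center (a point): centre of the blue relay, a loose upright plastic box 30 (x) x 36 (y) x 56 (z) mm, about 80 g, standing on the bench; this point is 28 mm above its underside. Its own x axis points from the face with the two brass contact strips (its -x face) to the opposite face; z is up. At the start the contacts face roughly towards the robot.
- relay_contacts (a point): point on the blue relay's -x face, between the two brass contact strips, 15 mm from its centre line and 24 mm above its underside; same axes as the relay
- spare_center (a point): centre of a grey relay of the same size and build, which must stay where it stands; 28 mm above its underside
- nest (a point): centre of the jig's pocket floor, 12 mm above the bench. Its x axis is the push direction (orange plate to pocket), z up. Pocket 34 (x) x 40 (y) mm inside, aluminium walls 5 mm thick, 8 mm high. Behind it (+x, inner face 17 mm from the centre) an anvil 30 mm wide (y), 40 mm high above the pocket floor.
- push_face (a point): centre of the orange push plate's outer face (away from the pocket), on the carriage; axes as nest. Plate 10 (x) x 60 (y) x 64 (z) mm; this point is 48 mm above the bench, plate edges 16 and 80 mm above it. At rest it lies 145 mm in -x from nest. Behind it: the base plate (12 mm high) for 50 mm, with a crossbar 34 mm high 29 to 37 mm behind.
- travel (a joint): carriage travel from rest in m, 0 to 0.050, growing towards the pocket. Springs back with 3 N at rest, 150 N/m. A tooth lifts the pawl (about 1 N more), which drops with a click at about 0.028; let go after that, it springs back only to there. Red pointer in the green band: 0.032 to 0.042. The probes meet the seated relay at about 0.030.
- probes (a joint): how far the two brass spring probes on the front of the carriage are pushed in, in m: 0 free, up to 0.021. They are level pins 34 mm above the bench, pressing the relay with 1 to 3 N against the anvil.
- dish: round clear lidded dish 94 mm across, 18.5 mm high; origin at the centre of its underside; to be left alone
- driver: screwdriver about 170 mm long lying on the bench along its own x axis; to be left alone
- jig: fixed black test jig, base plate 250 x 130 x 12 mm; origin under its centre, 70 mm in -x from nest, same axes. Two coloured terminals 18 mm high on the plate at x 98, y +-42 mm. Pawl on a post, up to 34 mm above the bench, at x -55, y 52 mm. White scale with the green band along its -y edge.
- carriage: the sprung carriage: aluminium block 50 x 60 x 22 mm on two guide rods with the orange plate (carriage_c3) at its rear; origin at bench height, 35 mm in +x from push_face; axes as nest
Not all that is in view belongs to the job. Several things look just like the part that bears relay_center: the one meant starts farthest to the robot's right.

How it is judged:
On the way, in this order (a step that is already met when the one before it is completed fails the run):
1. the blue relay stands in the pocket, contacts towards the probes, the carriage still at rest (x of relay_center in the frame of nest between -0.004 and 0.004 m and y of relay_center in the frame of nest between -0.004 and 0.004 m and z of relay_center in the frame of nest between 0.025 and 0.031 m and angle between relay_center's own z axis and vertical below 0.1 rad and angle between the x axis of relay_center and the x axis of nest, either way round below 0.15 rad and x of relay_contacts in the frame of nest below -0.009 m and value of joint travel below 0.01 m), for 0.2 s.
2. the carriage is pushed past its ratchet click (value of joint travel above 0.029 m), for 0.1 s.
At the end, for the whole second after the job is handed in: Blue relay upright on the pocket floor, within 4 mm of the pocket centre and 0.15 rad, contacts towards the probes; fingers press the orange plate with over 2 N; carriage held between 31.5 and 42.5 mm of travel; probes pushed in by over 0.5 mm (x of relay_center in the frame of nest between -0.004 and 0.004 m and y of relay_center in the frame of nest between -0.004 and 0.004 m and z of relay_center in the frame of nest between 0.025 and 0.031 m and angle between relay_center's own z axis and vertical below 0.1 rad and angle between the x axis of relay_center and the x axis of nest, either way round below 0.15 rad and x of relay_contacts in the frame of nest below -0.009 m and value of joint travel between 0.0315 and 0.0425 m and value of joint probes above 0.0005 m and contact force between the fingers and carriage_c3 above 2 N); the arm keeps its last pose, push and grip.
It fails at once if the grey relay is moved by more than 25 mm (distance of spare_center from where it was at the start of the episode above 0.025 m).
It fails at once if the dish is moved by more than 25 mm (distance of dish from where it was at the start of the episode above 0.025 m).
It fails at once if the screwdriver is moved by more than 25 mm (distance of driver from where it was at the start of the episode above 0.025 m).
It also fails if it takes over 51 s, if anything falls off the work surface, if the arm or the gripper's body presses on something with over 40 N, if the wrist force passes 120 N, or if a joint passes its speed limit or range.

## Working session

There is one attempt and no reset: what is moved stays moved. The work goes in short steps, Python scripts to look and compute and a shell command to move; the robot and the scene stay as the last step left them, time stands still between calls to the robot, and variables do not carry over. Pictures are saved under pics/ and viewed, about 8 in all and at most 12, crops included, and the job is handed in when it is done.

```bash
ls; mkdir -p pics; python3 - <<'E'
from cell import r
import cv2,numpy as np
print(r.sense())
for n in ("scene","top"):
    p,d=r.grab_frame(n); cv2.imwrite(f"pics/{n}0.png",p[:,:,::-1]); np.savez(f"pics/{n}0.npz",p=p,d=d); print(n,r.get_calibration(n),(d>0).mean())
print(r.get_calibration("wrist"),r.tcp_to_grasp)
E
```

```text
pics
{'time_s': 0.0, 'q': array([-1.19130404e+00,  5.28420710e-02,  1.40175165e+00,  2.38382568e-05,
        1.68860659e+00, -7.02669426e-02]), 'dq': array([-0.00046057,  0.00135835, -0.00061226, -0.00076669,  0.00023569,
       -0.00021834]), 'tau': array([ 4.67065620e-04, -3.81663287e+01, -3.60188663e+01, -8.78865058e-05,
        6.11824755e-03, -1.48976955e-05]), 'eef_pos': array([ 0.22817012, -0.47248033,  0.23045606]), 'eef_rot': array([-3.06093733e+00, -7.00189858e-01,  3.51966910e-04]), 'ft_force': array([-0.42844952,  0.08042543, -0.4429079 ]), 'ft_torque': array([ 0.02164411,  0.0062002 , -0.04753276]), 'finger_gap': 0.08566840360860803}
scene {'mtx': array([[488.26638273,   0.        , 321.88550503],
       [  0.        , 488.26638273, 191.69628421],
       [  0.        ,   0.        ,   1.        ]]), 'position': array([ 1.39749613, -0.54418721,  0.67523049]), 'orientation': array([0.86125815, 0.50924913, 0.96175447])} 0.99609765625
top {'mtx': array([[416.5469452 ,   0.        , 325.39609688],
       [  0.        , 416.5469452 , 193.60110387],
       [  0.        ,   0.        ,   1.        ]]), 'position': array([ 0.49834345, -0.1018576 ,  0.8680348 ]), 'orientation': array([ 0.13509762, -0.12373474, -1.5603711 ])} 0.99596875
{'mtx': array([[316.72798561,   0.        , 316.03055489],
       [  0.        , 316.72798561, 196.83346538],
       [  0.        ,   0.        ,   1.        ]]), 'tool_from_camera': array([[ 7.46519377e-04,  9.66180774e-01,  2.57864605e-01,
         6.53743311e-02],
       [ 9.99999679e-01, -6.45793097e-04, -4.75312470e-04,
         1.10482414e-04],
       [-2.92710589e-04,  2.57864877e-01, -9.66180946e-01,
        -1.42357236e-01],
       [ 0.00000000e+00,  0.00000000e+00,  0.00000000e+00,
         1.00000000e+00]])} 0.0187
```

View pics/top0.png

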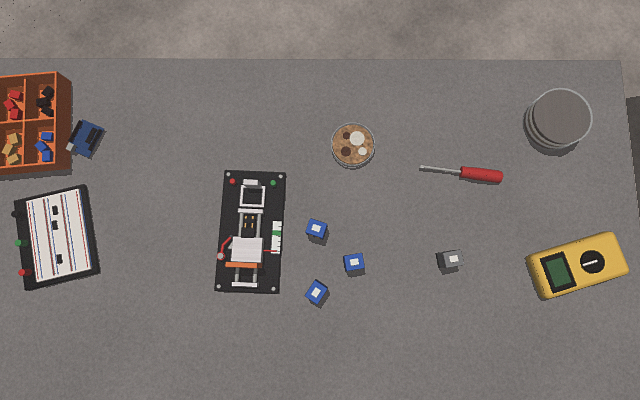

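View pics/scene0.png

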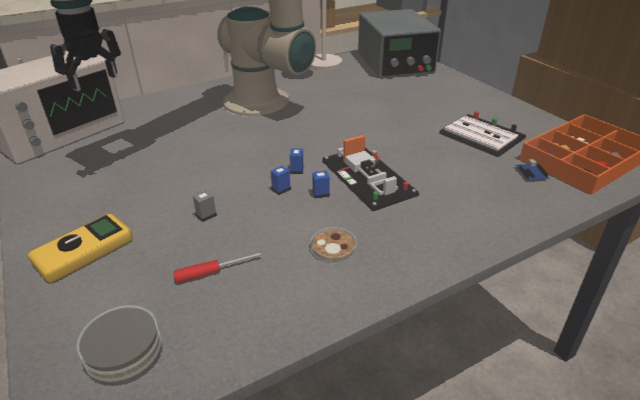

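The top view shows three blue relays at about (316,229), (354,262) and (317,292). Also visible are the grey relay (450,261), the jig with its pocket at (252,195) and orange plate at (242,264), the dish (353,146) and the driver (460,173). Image right is about -y, so (354,262) is the candidate for the rightmost relay. The scene view confirms three blue relays at (297,160), (280,180) and (321,183).

```bash
cat > h.py <<'E'
import numpy as np,cv2
from scipy.spatial.transform import Rotation as R
from cell import r
F=np.diag([1,-1,-1.])
def pose(n,s=None):
    c=r.get_calibration(n)
    if n!="wrist": return c["mtx"],R.from_rotvec(c["orientation"]).as_matrix(),np.array(c["position"])
    T=np.eye(4);T[:3,:3]=R.from_rotvec(s["eef_rot"]).as_matrix();T[:3,3]=s["eef_pos"];T=T@c["tool_from_camera"]
    return c["mtx"],T[:3,:3],T[:3,3]
def rays(P,uv):
    K,A,o=P;uv=np.atleast_2d(uv).astype(float)
    v=np.c_[(uv-K[:2,2])/[K[0,0],K[1,1]],np.ones(len(uv))]
    return o,v@F@A.T
def plane(P,uv,z):
    o,v=rays(P,uv);return o+v*((z-o[2])/v[:,2])[:,None]
def cloud(P,d):
    h,w=d.shape;u,v=np.meshgrid(np.arange(w),np.arange(h))
    o,q=rays(P,np.c_[u.ravel(),v.ravel()]);return (o+q*d.ravel()[:,None]).reshape(h,w,3)
def tri(Ps,uvs):
    M=np.zeros((3,3));b=np.zeros(3)
    for P,uv in zip(Ps,uvs):
        o,v=rays(P,uv);v=v[0]/np.linalg.norm(v[0]);m=np.eye(3)-np.outer(v,v);M+=m;b+=m@o
    x=np.linalg.solve(M,b);return x
E
python3 - <<'E'
from h import *
out={}
for n in("top","scene"):
    z=np.load(f"pics/{n}0.npz");p,d=z["p"],z["d"];P=pose(n);X=cloud(P,d)
    hsv=cv2.cvtColor(p,cv2.COLOR_RGB2HSV)
    print(n,"bench z",np.median(X[320:360,200:500,2]) if n=="top" else np.median(X[220:240,100:200,2]))
    m=cv2.inRange(hsv,(105,90,40),(130,255,255))
    k,l,st,ce=cv2.connectedComponentsWithStats(m)
    for i in range(1,k):
        if st[i,4]>60:
            mm=l==i; zz=X[mm][:,2]; 
            t=cv2.dilate(mm.astype(np.uint8),np.ones((5,5)))>0
            t=t&(X[...,2]>np.percentile(zz,95)-.006)
            ys,xs=np.nonzero(t);rc=cv2.minAreaRect(np.c_[xs,ys].astype(np.float32))
            W=X[t];rw=cv2.minAreaRect((W[:,:2]*1000).astype(np.float32))
            print("blue",ce[i].round(1),st[i,4],"top px",np.round(rc[0],1),"ztop",np.median(W[:,2]).round(4),"xy",W.mean(0).round(4),rw)
z=np.load("pics/top0.npz");p=z["p"][:,:,::-1]
a=cv2.resize(p[160:305,205:385],None,fx=4.4,fy=4.0*1.1,interpolation=cv2.INTER_CUBIC)
cv2.imwrite("pics/crop_top.png",a[:600])
E
```

```text
top bench z 0.0013045457858082976
blue [ 83.8 137.9] 445 top px [ 84.  137.8] ztop 0.011 xy [0.7579 0.4191 0.0181] ((649.154541015625, 167.48924255371094), (613.933837890625, 72.8018798828125), 66.8177490234375)
blue [ 46.6 135.9] 92 top px [ 47. 137.] ztop 0.0203 xy [0.7567 0.4883 0.0314] ((637.740966796875, 201.9522705078125), (667.9800415039062, 27.037826538085938), 67.6707534790039)
blue [ 43.8 150.9] 199 top px [ 44.6 150.9] ztop 0.0206 xy [0.7238 0.4931 0.0286] ((608.9444580078125, 217.9116973876953), (675.2799072265625, 44.01095199584961), 67.19171905517578)
blue [316.  228.1] 228 top px [315.5 228.5] ztop 0.0571 xy [ 0.5655 -0.0777  0.0629] ((541.2477416992188, -78.27484130859375), (88.56991577148438, 41.75019836425781), 3.5574951171875)
blue [353.4 261.6] 235 top px [353.9 261.4] ztop 0.0573 xy [ 0.5016 -0.1508  0.063 ] ((498.98968505859375, -135.8845672607422), (29.61571502685547, 67.29338836669922), 9.730076789855957)
blue [315.8 291.6] 244 top px [316.4 292.4] ztop 0.0574 xy [ 0.4446 -0.0785  0.0627] ((460.8302001953125, -89.3959732055664), (29.921356201171875, 76.26992797851562), 56.362953186035156)
scene bench z 0.0017628170627335127
blue [296.3 159.6] 259 top px [297.2 158.1] ztop 0.057 xy [ 0.4907 -0.1032  0.0849] ((908.916015625, -315.54638671875), (32.789581298828125, 1078.36572265625), 63.180171966552734)
blue [534.4 172.2] 152 top px [533.5 170.5] ztop 0.0103 xy [0.769  0.4134 0.0153] ((1084.098388671875, -34.651092529296875), (72.70474243164062, 1194.192138671875), 35.078182220458984)
blue [280.2 178.9] 360 top px [280.1 175.9] ztop 0.0565 xy [ 0.538  -0.17    0.0794] ((936.5479125976562, -354.79510498046875), (42.392120361328125, 995.7777099609375), 65.22575378417969)
blue [320.6 183.2] 326 top px [320. 175.] ztop 0.0566 xy [ 0.5697 -0.0814  0.0566] ((567.8480834960938, -80.17562866210938), (35.767738342285156, 32.20167922973633), 69.81968688964844)
```

```bash
python3 - <<'E'
from h import *
z=np.load("pics/top0.npz");P=pose("top")
for uv,h in (((316,229),.056),((354,262),.056),((317,292),.056),((450,261),.056),((252,195),.02),((242,264),.08),((353,146),.018),((460,173),.01)):
    print(uv,plane(P,uv,h).round(3))
print(R.from_rotvec(r.get_calibration("top")["orientation"]).as_matrix().round(3))
E
```

```text
(316, 229) [[ 0.563 -0.078  0.056]]
(354, 262) [[ 0.501 -0.151  0.056]]
(317, 292) [[ 0.444 -0.081  0.056]]
(450, 261) [[ 0.504 -0.336  0.056]]
(252, 195) [[0.636 0.056 0.02 ]]
(242, 264) [[0.495 0.059 0.08 ]]
(353, 146) [[ 0.742 -0.153  0.018]]
(460, 173) [[ 0.687 -0.378  0.01 ]]
[[ 0.007  0.986 -0.164]
 [-1.     0.006 -0.008]
 [-0.007  0.164  0.986]]
```

View pics/crop_top.png

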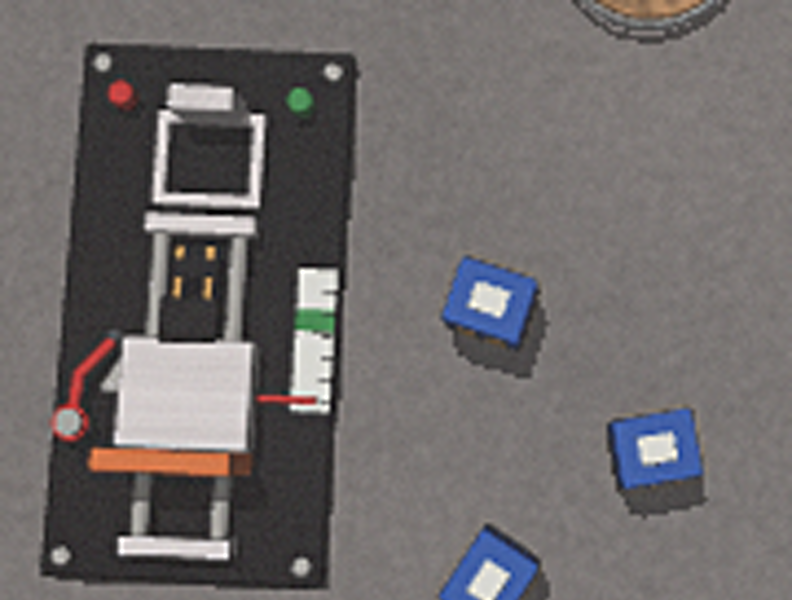

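Candidates for the blue relay, with top pixel and base position:

| Pixel | x | y |
|---|---|---|
| (316,229) | .563 | -.078 |
| (354,262) | .501 | -.151 |
| (317,292) | .444 | -.081 |

Lookalikes that don't fit are the blue thing at (84,138) and the grey relay at (450,261). The relay farthest to the robot's right has the most negative y, so I choose (354,262). The crop shows it turned by about +10°, and the jig is turned by about -5°. Next I move over it for a close look.

```bash
python3 -m crank '[0.030,0.038,-0.0033,0,0,-0.031,0.030,0.038,-0.0033,0,0,-0.031,0.030,0.038,-0.0033,0,0,-0.031,0.030,0.038,-0.0033,0,0,-0.031,0.030,0.038,-0.0033,0,0,-0.031,0.030,0.038,-0.0033,0,0,-0.031,0.030,0.038,-0.0033,0,0,-0.031,0.030,0.038,-0.0033,0,0,-0.031,0.030,0.038,-0.0033,0,0,-0.031,0,0,0,0,0,0]'
python3 - <<'E'
from h import *
import pickle
s=r.sense();p,d=r.grab_frame("wrist");s2=r.sense()
print(s["eef_pos"],s2["eef_pos"],s["eef_rot"],R.from_rotvec(s["eef_rot"]).as_matrix().round(3))
pickle.dump((s,p,d),open("pics/w1.pkl","wb"));cv2.imwrite("pics/w1.png",p[:,:,::-1])
E
```

```text
time_s: 1.1
eef_pos: [0.5001, -0.1263, 0.2003]
eef_rot: [-3.127, -0.276, 0.002]
ft_force: [-0.2, -0.2, 0.3]
finger_gap: 0.0857
[ 0.50006834 -0.12629827  0.20030088] [ 0.49897388 -0.12849582  0.2006042 ] [-3.12738452e+00 -2.76281126e-01  1.93110298e-03] [[ 0.985  0.175 -0.001]
 [ 0.175 -0.985  0.002]
 [-0.001 -0.002 -1.   ]]
```

View pics/w1.png

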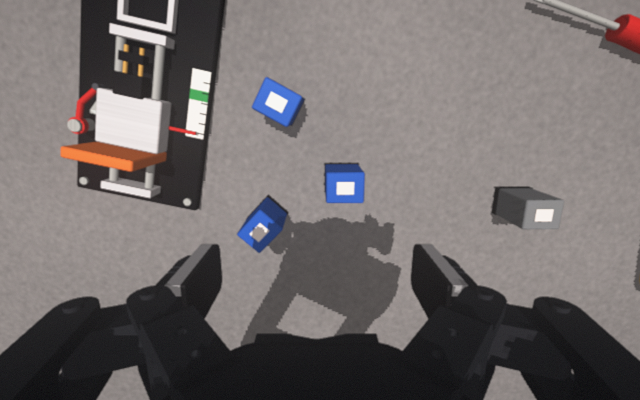

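The wrist view shows the chosen relay at (345,185), the other two at (278,102) and (262,225), and the grey one at (530,208). The jig's plate is at (113,157). The arm was still settling, so I grab again and measure.

```bash
cat > m.py <<'E'
from h import *
def relays(P,p,d):
    X=cloud(P,d);hsv=cv2.cvtColor(p,cv2.COLOR_RGB2HSV)
    m=cv2.inRange(hsv,(100,80,40),(135,255,255));m=cv2.morphologyEx(m,cv2.MORPH_CLOSE,np.ones((9,9)))
    k,l,st,ce=cv2.connectedComponentsWithStats(m);o=[]
    for i in range(1,k):
        if st[i,4]<150: continue
        t=(l==i); zt=np.percentile(X[t][:,2],70)
        t=t&(abs(X[...,2]-zt)<.004)&(np.abs(X[...,0])<.8)
        c=max(cv2.findContours(t.astype(np.uint8),0,2)[0],key=cv2.contourArea)[:,0]
        z=np.median(X[t][:,2]); W=plane(P,c,z)[:,:2]
        rc=cv2.minAreaRect((W*1000).astype(np.float32)); b=cv2.boxPoints(rc)
        # direction of the short side = relay x
        e=[b[1]-b[0],b[2]-b[1]];e=min(e,key=np.linalg.norm);yaw=np.arctan2(e[1],e[0]);yaw=(yaw+np.pi/2)%np.pi-np.pi/2
        mom=cv2.moments(t.astype(np.uint8),True)
        o.append(dict(px=np.array([mom["m10"],mom["m01"]])/mom["m00"],z=z,xy=plane(P,[[mom["m10"]/mom["m00"],mom["m01"]/mom["m00"]]],z)[0,:2],rect=np.array(rc[0]),size=rc[1],yaw=yaw))
    return o
E
python3 - <<'E'
from m import *
import pickle
s=r.sense();p,d=r.grab_frame("wrist");s2=r.sense();print(s["eef_pos"],s2["eef_pos"],s2["eef_rot"])
pickle.dump((s,p,d),open("pics/w2.pkl","wb"))
P=pose("wrist",s)
for o in relays(P,p,d): print(o)
z=np.load("pics/top0.npz");PT=pose("top")
ot=relays(PT,z["p"],z["d"])
for o in ot:
  if o["xy"][1]<0: print("T",o)
# triangulate white label centre of target
def lab(p,u,v):
    g=cv2.inRange(p[v-14:v+15,u-14:u+15],(190,190,190),(255,255,255));m=cv2.moments(g,True);return np.array([m["m10"]/m["m00"]+u-14,m["m01"]/m["m00"]+v-14])
a,b=lab(p,345,187),lab(z["p"],354,262);print(a,b,"label tri",tri([P,PT],[a,b]))
E
```

```text
[ 0.49897388 -0.12849582  0.2006042 ] [ 0.49832582 -0.129981    0.20092385] [-3.12964694e+00 -2.71738213e-01  2.39589728e-03]
{'px': array([273.99836601,  99.45751634]), 'z': np.float64(0.055602474360141846), 'xy': array([ 0.5673584 , -0.07932313]), 'rect': array([566.98400879, -79.37295532]), 'size': (35.932674407958984, 29.273391723632812), 'yaw': np.float32(-0.31336868)}
{'px': array([342.50984456, 184.29222798]), 'z': np.float64(0.05557602817071239), 'xy': array([ 0.50382139, -0.15265405]), 'rect': array([ 503.47439575, -152.92636108]), 'size': (29.529516220092773, 34.98393630981445), 'yaw': np.float32(0.17624879)}
{'px': array([257.59588299, 228.06392199]), 'z': np.float64(0.05553728134735286), 'xy': array([ 0.44700798, -0.08049643]), 'rect': array([446.54760742, -80.28425598]), 'size': (29.387664794921875, 36.72926330566406), 'yaw': np.float32(0.9764732)}
T {'px': array([315.94909091, 227.79272727]), 'z': np.float64(0.05707035698552254), 'xy': array([ 0.56571794, -0.07757086]), 'rect': array([566.06561279, -77.54086304]), 'size': (35.2143440246582, 29.560253143310547), 'yaw': np.float32(-0.3137163)}
T {'px': array([353.83392226, 261.51236749]), 'z': np.float64(0.05726458501030485), 'xy': array([ 0.50142554, -0.15103682]), 'rect': array([ 501.4005127 , -150.99490356]), 'size': (29.318836212158203, 35.47636413574219), 'yaw': np.float32(0.17473674)}
T {'px': array([315.62585034, 291.80612245]), 'z': np.float64(0.057364190870084764), 'xy': array([ 0.44413684, -0.07828224]), 'rect': array([444.22650146, -78.34690094]), 'size': (29.3258113861084, 35.2088508605957), 'yaw': np.float32(1.0001346)}
[342.53679654 185.97402597] [353.95348837 261.44186047] label tri [ 0.50181617 -0.15226847  0.05462351]
```

```bash
python3 -m crank '[0.0025,-0.011,0,0,0,0,0.0025,-0.011,0,0,0,0,0,0,-0.03,0,0,0,0,0,-0.03,0,0,0,0,0,0,0,0,0,0,0,0,0,0,0,0,0,0,0,0,0]' 0.065
python3 - <<'E'
from m import *
import pickle
s=r.sense();p,d=r.grab_frame("wrist");print(s["eef_pos"],s["eef_rot"])
pickle.dump((s,p,d),open("pics/w3.pkl","wb"));cv2.imwrite("pics/w3.png",p[:,:,::-1])
for o in relays(pose("wrist",s),p,d): print(o)
E
```

```text
time_s: 1.9
eef_pos: [0.504, -0.1539, 0.1438]
eef_rot: [3.129, 0.266, 0.005]
ft_force: [0.1, -0.4, 0.1]
finger_gap: 0.0651
[ 0.50401915 -0.15386248  0.14379615] [3.12872918 0.26625125 0.00452847]
{'px': array([226.23150106,  98.17864693]), 'z': np.float64(0.05556924859307126), 'xy': array([ 0.56752532, -0.07982023]), 'rect': array([567.0980835, -79.7881012]), 'size': (36.19600296020508, 29.783374786376953), 'yaw': np.float32(-0.31397986)}
{'px': array([314.28339223, 201.90671378]), 'z': np.float64(0.05555251828564495), 'xy': array([ 0.50398167, -0.15283348]), 'rect': array([ 503.38626099, -152.62509155]), 'size': (29.99163246154785, 35.013248443603516), 'yaw': np.float32(0.18742347)}
{'px': array([204.99692308, 247.82461538]), 'z': np.float64(0.05548565364292332), 'xy': array([ 0.45244053, -0.07442124]), 'rect': array([450.65621948, -74.60046387]), 'size': (15.374186515808105, 37.73973083496094), 'yaw': np.float32(0.94364774)}
```

View pics/w3.png

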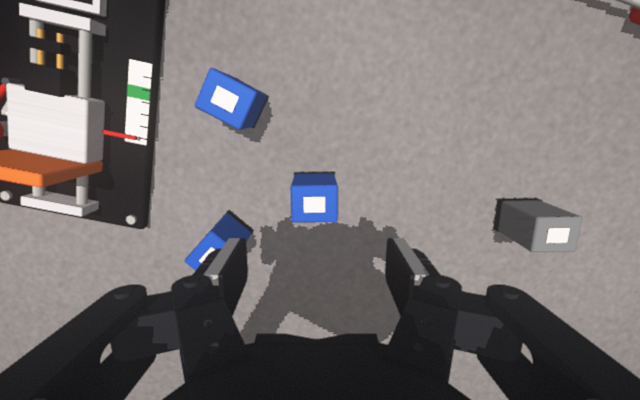

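The relay (314,202) is centred between the fingers, square to them, and clear of its neighbours. Now I descend and grip.

```bash
python3 -m crank '[0,0,-0.03,0,0,0.005,0,0,-0.03,0,0,0,0,0,-0.03,0,0,0,0,0,-0.02,0,0,0,0,0,-0.009,0,0,0,0,0,0,0,0,0,0,0,0,0,0,0,0,0,0,0,0,0]' && python3 -m crank '[0,0,0,0,0,0,0,0,0,0,0,0,0,0,0,0,0,0,0,0,0,0,0,0,0,0,0,0,0,0,0,0,0,0,0,0,0,0,0,0,0,0,0,0,0,0,0,0]' 0
```

```text
time_s: 2.75
eef_pos: [0.5044, -0.1532, 0.0244]
eef_rot: [3.128, 0.276, 0.004]
ft_force: [0.1, -0.4, 1.7]
finger_gap: 0.065
time_s: 3.55
eef_pos: [0.5039, -0.153, 0.0236]
eef_rot: [3.129, 0.276, 0.002]
ft_force: [-0.4, 0.0, 5.5]
finger_gap: 0.0354
```

```bash
python3 -m crank '[0,0,0.045,0,0,0,0,0,0.045,0,0,0,0,0,0.045,0,0,0,0.016,0.034,0,0,0,-0.045,0.016,0.034,0,0,0,-0.045,0.016,0.034,0,0,0,-0.045,0.016,0.034,0,0,0,-0.045,0.016,0.034,0,0,0,-0.045,0.016,0.034,0,0,0,-0.045,0,0,0,0,0,0]' && python3 -m crank '[0,0,0,0,0,0,0,0,0,0,0,0,0,0,0,0,0,0,0,0,0,0,0,0]'
python3 - <<'E'
from m import *
import pickle
s=r.sense();p,d=r.grab_frame("wrist");print(s["eef_pos"],s["eef_rot"],r.sense()["eef_pos"])
pickle.dump((s,p,d),open("pics/w4.pkl","wb"));cv2.imwrite("pics/w4.png",p[:,:,::-1])
for o in relays(pose("wrist",s),p,d): print(o)
E
```

```text
time_s: 4.55
eef_pos: [0.5997, 0.0552, 0.1564]
eef_rot: [-3.137, 0.143, 0.002]
ft_force: [-0.6, 0.2, -1.6]
finger_gap: 0.0353
time_s: 4.95
eef_pos: [0.5991, 0.0503, 0.1577]
eef_rot: [3.138, -0.15, 0.0]
ft_force: [-0.0, -0.3, -1.2]
finger_gap: 0.0352
[0.59913466 0.05031283 0.15774353] [ 3.13786349e+00 -1.49765632e-01  9.60662477e-05] [0.59914959 0.05047088 0.15774987]
{'px': array([475.61716937, 218.31322506]), 'z': np.float64(0.05548785502770606), 'xy': array([ 0.56897433, -0.07741465]), 'rect': array([568.43078613, -77.6230011 ]), 'size': (37.287349700927734, 30.21782684326172), 'yaw': np.float32(-0.3130933)}
{'px': array([316.30766276, 283.1257922 ]), 'z': np.float64(0.189745016260664), 'xy': array([0.60034415, 0.05004836]), 'rect': array([599.46905518,  50.26561737]), 'size': (35.94069290161133, 31.332029342651367), 'yaw': np.float32(-0.094834566)}
{'px': array([474.4863388 , 336.28415301]), 'z': np.float64(0.05556236738991105), 'xy': array([ 0.45562438, -0.08027391]), 'rect': array([453.54620361, -81.87299347]), 'size': (31.709693908691406, 9.729084014892578), 'yaw': np.float32(-0.7945187)}
```

View pics/w4.png

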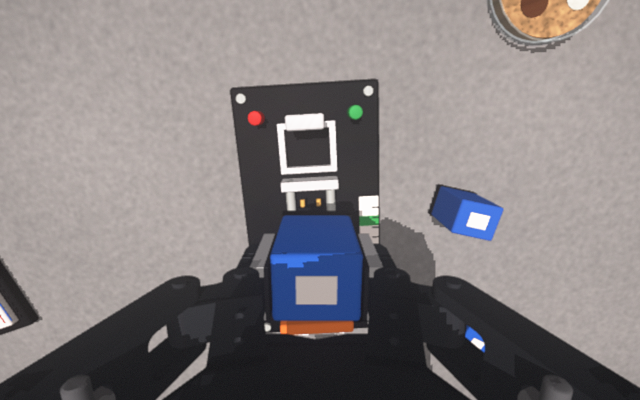

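The view shows the held relay upright and square at (316,283) and the pocket frame at (307,147). The terminals are at (255,118) and (356,112), and the base plate's far edge is at row ~85. Next I measure the pocket.

```bash
cat > pk.py <<'E'
from m import *
def pocket(P,p,d,seed,verb=True):
    X=cloud(P,d);g=cv2.cvtColor(p,cv2.COLOR_RGB2GRAY);u0,v0=seed
    w=np.zeros(g.shape,bool);w[v0-60:v0+60,u0-60:u0+60]=True
    # rim: bright pixels at rim height
    rim=w&(g>120)&(abs(X[...,2]-.020)<.004)
    print("rim z",np.median(X[rim][:,2]),rim.sum())
    k,l,st,ce=cv2.connectedComponentsWithStats(cv2.inRange(g,0,110)&(w*255).astype(np.uint8),connectivity=4)
    i=l[v0,u0];c=max(cv2.findContours((l==i).astype(np.uint8),0,2)[0],key=cv2.contourArea)[:,0]
    print("cavity px bbox",st[i],"floor z",np.median(X[v0-5:v0+6,u0-5:u0+6,2]))
    # base plate outline
    b=cv2.inRange(g,0,70)&(abs(X[...,2]-.012)<.006).astype(np.uint8)*255
    return X,g,rim,(l==i),b
E
python3 - <<'E'
from pk import *
import pickle
s,p,d=pickle.load(open("pics/w4.pkl","rb"));P=pose("wrist",s)
X,g,rim,cav,b=pocket(P,p,d,(309,148))
# yaw from plate side edges, z=.012
def edge(pts,z):
    W=plane(P,np.array(pts,float),z)[:,:2];vx,vy,x,y=cv2.fitLine(W.astype(np.float32),cv2.DIST_HUBER,0,1e-4,1e-4).ravel()
    return np.arctan(vy/vx) if abs(vx)>1e-6 else 9,W.mean(0),(W-[x,y])@[-vy,vx]
L=[];Rr=[]
for v in range(95,190):
    row=g[v].astype(int)
    dl=row[200:270];e=np.nonzero(dl<70)[0]
    if len(e): L.append((200+e[0]-.5,v))
    dr=row[340:400];e=np.nonzero(dr<70)[0]
    if len(e): Rr.append((340+e[-1]+.5,v))
Tp=[]
for u in range(245,370):
    e=np.nonzero(g[60:110,u]<70)[0]
    if len(e): Tp.append((u,60+e[0]-.5))
for n,q in(("L",L),("R",Rr),("far",Tp)):
    a,m,res=edge(q,.012);print(n,a.round(4),m.round(4),res.std().round(5))
# rim in jig axes
for yaw in (-.09,):
    A=np.array([[np.cos(yaw),np.sin(yaw)],[-np.sin(yaw),np.cos(yaw)]])
    Lw=plane(P,L,.012)[:,:2]@A.T;Rw=plane(P,Rr,.012)[:,:2]@A.T;Tw=plane(P,Tp,.012)[:,:2]@A.T
    print("plate centre y",(np.median(Lw[:,1])+np.median(Rw[:,1]))/2,"width",np.median(Lw[:,1])-np.median(Rw[:,1]),"nest x from far",np.median(Tw[:,0])-.055)
    gg=np.column_stack(np.nonzero(cav))[:,::-1]
    C=plane(P,gg,.020)[:,:2]@A.T;print("cavity @rim",np.percentile(C,[1,50,99],axis=0))
    rm=np.column_stack(np.nonzero(rim))[:,::-1];Q=plane(P,rm,.020)[:,:2]@A.T;print("rim",np.percentile(Q,[.5,50,99.5],axis=0))
    # bright profile along centre lines
    y0=(np.median(Lw[:,1])+np.median(Rw[:,1]))/2;x0=np.median(Tw[:,0])-.055
    K,Rm,o=P
    def px(xyj,z):
        w=np.c_[np.array(xyj)@A,np.full(len(xyj),z)]; c=(w-o)@Rm@F; return (c[:,:2]/c[:,2:])*[K[0,0],K[1,1]]+K[:2,2]
    for name,ax in(("y-profile",1),("x-profile",0)):
        t=np.arange(-.035,.0351,.0005);acc=0
        for off in np.linspace(-.010,.010,9):
            xy=np.full((len(t),2),[x0,y0]);xy[:,ax]+=t;xy[:,1-ax]+=off
            q=px(xy,.020).astype(np.float32);acc=acc+cv2.remap(g.astype(np.float32),q[None,:,0],q[None,:,1],cv2.INTER_LINEAR)[0]
        acc/=9;e=[(round(float(t[i]+.0005*(120-acc[i])/(acc[i+1]-acc[i])),4),'up' if acc[i+1]>acc[i] else 'dn') for i in range(len(t)-1) if (acc[i]-120)*(acc[i+1]-120)<0]
        print(name,e)
    print("nest est world",np.array([x0,y0])@A)
E
```

```text
rim z 0.019608943777589177 1004
cavity px bbox [ 284  127   46   40 1554] floor z 0.01168537145373666
L -0.0368 [0.6448 0.1178] 0.00027
R -0.0292 [ 0.6328 -0.0091] 0.00025
far 1.5338 [0.6891 0.0495] 0.00023
plate centre y 0.11138947250175323 width 0.12784074122130254 nest x from far 0.6266170853866386
cavity @rim [[0.61230842 0.09273732]
 [0.62816615 0.11153895]
 [0.64325429 0.13029992]]
rim [[0.5986838  0.08594712]
 [0.61663655 0.10966552]
 [0.65035873 0.13655931]]
y-profile [(-0.0257, 'up'), (-0.0191, 'dn'), (0.0192, 'up'), (0.0259, 'dn')]
x-profile [(-0.0255, 'dn'), (-0.0216, 'up'), (-0.0146, 'dn'), (0.0165, 'up'), (0.0304, 'dn')]
nest est world [0.63409252 0.05461922]
```

Jig yaw is about -0.034. The earlier -5° was perspective. I redo this in the right axes and cross-check the terminals across two views.

```bash
cat > prof.py <<'E'
from h import *
def prof(P,g,x0,y0,yaw,z=.020,thr=120,half=.010):
    """edges of bright walls along jig x and y through a guess, at height z; offsets from the guess"""
    A=np.array([[np.cos(yaw),np.sin(yaw)],[-np.sin(yaw),np.cos(yaw)]]);K,Rm,o=P;res=[]
    t=np.arange(-.034,.0341,.0005)
    for ax in(0,1):
        out=[]
        for off in np.linspace(-half,half,5):
            j=np.zeros((len(t),2));j[:,ax]=t;j[:,1-ax]=off
            w=np.c_[j@A+[x0,y0],np.full(len(t),z)];c=(w-o)@Rm@F;q=((c[:,:2]/c[:,2:])*[K[0,0],K[1,1]]+K[:2,2]).astype(np.float32)
            a=cv2.remap(g.astype(np.float32),q[None,:,0],q[None,:,1],cv2.INTER_LINEAR)[0]
            out.append([(round(float(1000*(t[i]+.0005*(thr-a[i])/(a[i+1]-a[i]))),1)*(1),'+' if a[i+1]>a[i] else '-') for i in range(len(t)-1) if (a[i]-thr)*(a[i+1]-thr)<0])
        for o_ in out: print("xy"[ax],*[f"{e}{s}" for e,s in o_])
E
python3 - <<'E'
from prof import *
import pickle
s,p,d=pickle.load(open("pics/w4.pkl","rb"));P=pose("wrist",s);g=cv2.cvtColor(p,cv2.COLOR_RGB2GRAY)
prof(P,g,.634,.0546,-.034)
PT=pose("top");z=np.load("pics/top0.npz");pt=z["p"]
def blob(p,lo,hi,box):
    h=cv2.cvtColor(p,cv2.COLOR_RGB2HSV);m=cv2.inRange(h,lo,hi);k=np.zeros_like(m);u0,v0,u1,v1=box;k[v0:v1,u0:u1]=255;M=cv2.moments(m&k,True);return np.array([M["m10"],M["m01"]])/M["m00"]
for n,lo,hi,bw,bt in(("red",(0,120,60),(8,255,255),(240,105,270,130),(226,176,240,188)),("green",(45,100,40),(85,255,255),(342,100,370,122),(265,176,280,190))):
    a=blob(p,lo,hi,bw);b=blob(pt,lo,hi,bt);print(n,a,b,"tri",tri([P,PT],[a,b]).round(4),"plane .018 wrist",plane(P,a,.018).round(4))
E
```

```text
x -25.4- -21.5+ -14.6- 16.5+ 30.2-
x -25.2- -21.5+ -14.4- 16.6+ 30.4-
x -25.3- -21.4+ -14.5- 16.7+ 30.4-
x -25.4- -21.5+ -14.6- 16.5+ 30.4-
x -25.2- -21.5+ -14.3- 16.7+ 30.4-
y -25.5+ -19.1- 19.2+ 25.8-
y -25.5+ -19.1- 19.3+ 25.8-
y -25.5+ -19.1- 19.2+ 25.8-
y -25.4+ -19.0- 19.3+ 25.8-
y -25.5+ -19.0- 19.2+ 25.7-
red [255.33333333 117.7960199 ] [232.06666667 180.8       ] tri [0.6644 0.0964 0.0259] plane .018 wrist [[0.6647 0.0967 0.018 ]]
green [354.84180791 111.76836158] [272.59090909 182.36363636] tri [0.6611 0.0127 0.0302] plane .018 wrist [[0.6616 0.0108 0.018 ]]
```

Two independent cues put the nest at about (0.6351, 0.0547) with yaw -0.035: the walls and plate edge, and the terminal midpoint. I align above it and re-measure from a lower pose.

```bash
python3 -m crank '[0.018,0.002,0,0,0,0.03,0.018,0.0022,0,0,0,0.03,0,0,-0.03,0,0,0,0,0,-0.028,0,0,0,0,0,0,0,0,0,0,0,0,0,0,0,0,0,0,0,0,0,0,0,0,0,0,0,0,0,0,0,0,0]'
python3 - <<'E'
from prof import *
from m import relays
import pickle
s=r.sense();p,d=r.grab_frame("wrist");print(s["eef_pos"],s["eef_rot"],r.sense()["eef_pos"])
pickle.dump((s,p,d),open("pics/w5.pkl","wb"));cv2.imwrite("pics/w5.png",p[:,:,::-1])
P=pose("wrist",s);g=cv2.cvtColor(p,cv2.COLOR_RGB2GRAY)
prof(P,g,.6351,.0547,-.035)
print([o for o in relays(P,p,d) if o["z"]>.08])
h=cv2.cvtColor(p,cv2.COLOR_RGB2HSV)
for lo,hi in(((0,150,60),(6,255,255)),((45,100,40),(85,255,255))):
    k,l,st,ce=cv2.connectedComponentsWithStats(cv2.inRange(h,lo,hi))
    for i in range(1,k):
        if st[i,4]>40: print(ce[i],st[i,4],plane(P,ce[i],.018).round(4))
E
```

```text
time_s: 5.9
eef_pos: [0.6359, 0.0554, 0.1012]
eef_rot: [-3.141, 0.054, -0.004]
ft_force: [-0.1, -0.1, -1.1]
finger_gap: 0.0355
[0.63587474 0.05542107 0.10115036] [-3.14108706  0.05376136 -0.00364564] [0.63569485 0.05540522 0.10076559]
x 9.3+ 29.9-
x 9.3+ 29.9-
x 9.3+ 29.9-
x 9.3+ 29.9-
x 9.3+ 29.9-
y
y
y -25.6+ -19.2- 19.3+ 25.5-
y -25.4+ -19.3- 19.3+ 25.5-
y -25.4+ -19.3- -16.5+ 16.3- 19.3+ 25.4-
[{'px': array([316.2691646 , 283.11909769]), 'z': np.float64(0.13314845231089312), 'xy': array([0.63702438, 0.05522396]), 'rect': array([635.93603516,  55.3731308 ]), 'size': (35.9168701171875, 30.883556365966797), 'yaw': np.float32(-0.033521533)}]
[257.18213058 168.37457045] 291 [[0.6639 0.0968 0.018 ]]
[376.99324324 168.75675676] 296 [[0.6607 0.0106 0.018 ]]
```

View pics/w5.png

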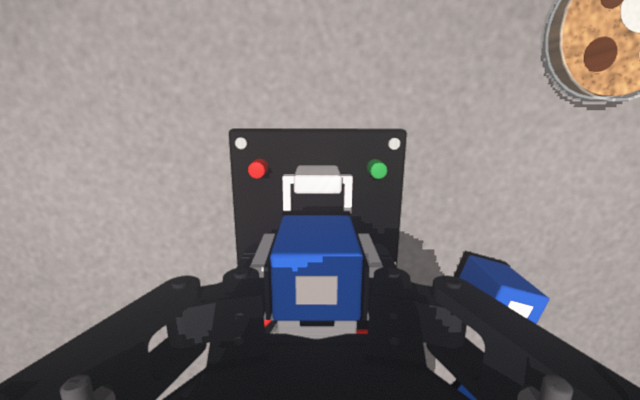

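The view shows the relay square over the pocket (anvil at (317,180), terminals at (257,168) and (377,169)). The y offset is about 0, and the x estimates agree within 1 mm. I descend in stages and watch the force.

```bash
python3 -m crank '[0,0,-0.02,0,0,0,0,0,-0.02,0,0,0,0,0,-0.012,0,0,0,0,0,0,0,0,0,0,0,0,0,0,0,0,0,0,0,0,0]' && python3 -m crank '[0,0,-0.002,0,0,0,0,0,-0.002,0,0,0,0,0,-0.002,0,0,0,0,0,-0.002,0,0,0,0,0,0,0,0,0,0,0,0,0,0,0]'
```

```text
time_s: 6.55
eef_pos: [0.6361, 0.0554, 0.0492]
eef_rot: [-3.141, 0.054, -0.004]
ft_force: [-0.1, 1.3, -0.9]
finger_gap: 0.0348
time_s: 7.15
eef_pos: [0.6353, 0.0554, 0.0396]
eef_rot: [3.141, -0.054, -0.0]
ft_force: [-0.2, -0.7, -1.3]
finger_gap: 0.0353
```

```bash
python3 -m crank '[0,-0.0006,-0.001,0,0,0,0,0,-0.001,0,0,0,0,0,-0.001,0,0,0,0,0,-0.001,0,0,0,0,0,0,0,0,0,0,0,0,0,0,0]'
```

```text
time_s: 7.75
eef_pos: [0.6353, 0.0548, 0.0356]
eef_rot: [3.141, -0.054, 0.0]
ft_force: [-0.5, 0.1, -0.9]
finger_gap: 0.0353
```

```bash
python3 -m crank '[0,0,-0.0008,0,0,0,0,0,0,0,0,0]'; python3 -m crank '[0,0,0,0,0,0,0,0,0,0,0,0,0,0,0,0,0,0,0,0,0,0,0,0,0,0,0,0,0,0]' 0.06; python3 -m crank '[0,0,0.03,0,0,0,0,0,0.04,0,0,0,0,0,0.04,0,0,0,0,0,0,0,0,0,0,0,0,0,0,0,0,0,0,0,0,0,0,0,0,0,0,0]'
python3 - <<'E'
from prof import *
from m import relays
import pickle
s=r.sense();p,d=r.grab_frame("wrist");print(s["eef_pos"],s["eef_rot"],r.sense()["eef_pos"])
pickle.dump((s,p,d),open("pics/w6.pkl","wb"));cv2.imwrite("pics/w6.png",p[:,:,::-1])
P=pose("wrist",s)
for o in relays(P,p,d):print(o)
h=cv2.cvtColor(p,cv2.COLOR_RGB2HSV)
for lo,hi in(((0,150,60),(6,255,255)),((45,100,40),(85,255,255)),((6,150,60),(18,255,255))):
    k,l,st,ce=cv2.connectedComponentsWithStats(cv2.inRange(h,lo,hi))
    for i in range(1,k):
        if st[i,4]>40: print(ce[i],st[i],plane(P,ce[i],.018).round(4))
E
```

```text
time_s: 7.95
eef_pos: [0.6354, 0.0548, 0.0356]
eef_rot: [3.141, -0.054, 0.001]
ft_force: [-3.6, -0.2, 4.6]
finger_gap: 0.0353
time_s: 8.45
eef_pos: [0.6353, 0.0548, 0.0347]
eef_rot: [3.141, -0.054, -0.0]
ft_force: [-0.2, 1.0, 0.6]
finger_gap: 0.0599
time_s: 9.15
eef_pos: [0.6345, 0.0548, 0.1428]
eef_rot: [3.141, -0.054, -0.005]
ft_force: [-0.2, 0.7, 0.1]
finger_gap: 0.06
[0.63452026 0.05478188 0.14283734] [ 3.14088732 -0.05375889 -0.00508551] [0.63463661 0.05481944 0.14305768]
{'px': array([316.00191205, 204.9764181 ]), 'z': np.float64(0.06752808024885168), 'xy': array([0.6355725 , 0.05466677]), 'rect': array([635.29473877,  54.56747437]), 'size': (35.13199234008789, 29.892431259155273), 'yaw': np.float32(-0.033640623)}
{'px': array([481.01502347, 270.61690141]), 'z': np.float64(0.05545217812510653), 'xy': array([ 0.5726955 , -0.07553307]), 'rect': array([569.12701416, -77.33678436]), 'size': (37.73114776611328, 30.811180114746094), 'yaw': np.float32(-0.3166052)}
{'px': array([476.10573477, 386.82258065]), 'z': np.float64(0.05527522410180341), 'xy': array([ 0.45707074, -0.08302525]), 'rect': array([455.33062744, -83.05447388]), 'size': (34.0695686340332, 21.164514541625977), 'yaw': np.float32(-0.6113823)}
[265.05128205 157.6974359 ] [257 150  17  16 195] [[0.6639 0.0968 0.018 ]]
[264.06906907 304.40540541] [252 282  25  47 333] [[0.5228 0.1084 0.018 ]]
[361.41747573 301.11650485] [350 299  25   5 103] [[0.5233 0.0149 0.018 ]]
[366.985 157.925] [359 150  17  17 200] [[0.6608 0.0107 0.018 ]]
[371.38095238 263.5       ] [364 260  16   8 126] [[0.5626 0.0058 0.018 ]]
```

View pics/w6.png

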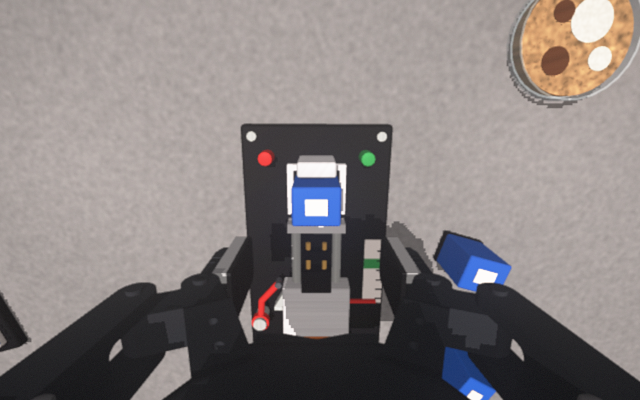

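The relay stands in the pocket at (316,205): centre (0.6353, 0.0546), top at z .0675, yaw -0.034. The carriage is still at rest, with its pointer at the rear end of the scale (360,302). Now I move behind the plate with the fingers closed and check the plate face and the brass contacts.

```bash
python3 -m crank '[-0.0416,0.0014,0,0,0,0,-0.0416,0.0014,0,0,0,0,-0.0416,0.0014,0,0,0,0,-0.0417,0.0015,0,0,0,0,0,0,0,0,0,0,0,0,0,0,0,0,0,0,0,0,0,0,0,0,0,0,0,0,0,0,0,0,0,0]' 0
python3 - <<'E'
from h import *
import pickle
s=r.sense();p,d=r.grab_frame("wrist");print(s["eef_pos"],s["eef_rot"],r.sense()["eef_pos"])
pickle.dump((s,p,d),open("pics/w7.pkl","wb"))
P=pose("wrist",s);X=cloud(P,d);h=cv2.cvtColor(p,cv2.COLOR_RGB2HSV)
m=(cv2.inRange(h,(5,130,60),(18,255,255))>0)&(abs(X[...,1]-.058)<.05)&(abs(X[...,0]-.49)<.05)
W=X[m];print("orange",m.sum(),W.min(0),W.max(0))
t=m&(X[...,2]>.074);W=X[t];print("top edge",len(W),np.percentile(W,[2,50,98],axis=0) if len(W) else 0)
cv2.imwrite("pics/w7.png",p[60:360,160:480,::-1].repeat(2,0).repeat(2,1))
E
```

```text
time_s: 10.1
eef_pos: [0.4695, 0.0605, 0.1447]
eef_rot: [3.141, -0.054, -0.0]
ft_force: [-0.0, 0.1, -0.0]
finger_gap: -0.0004
[0.4695033  0.06045141 0.14471364] [ 3.14101049e+00 -5.40025602e-02 -3.49074096e-04] [0.46934777 0.06045678 0.14463137]
orange 2001 [0.47468235 0.02187411 0.01025479] [0.53489808 0.09994374 0.28705643]
top edge 1389 [[0.49072322 0.0315536  0.07470112]
 [0.49616551 0.05961962 0.0794451 ]
 [0.50112947 0.08770923 0.0809156 ]]
```

View pics/w7.png

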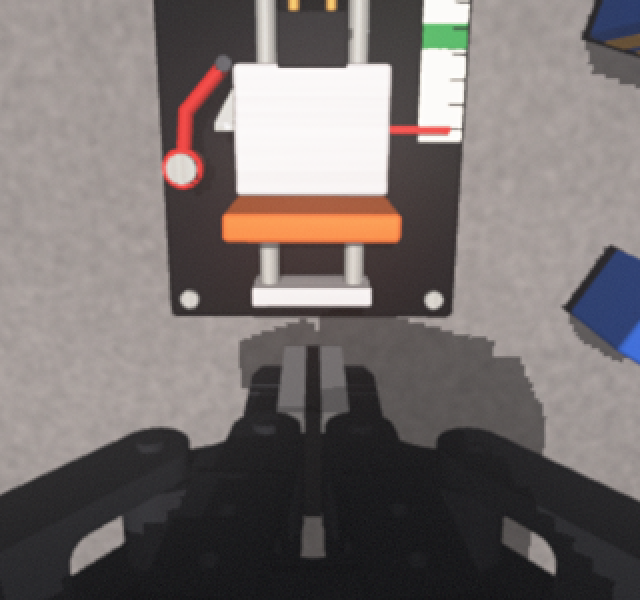

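The plate's outer face is at x≈0.4905, y centre 0.0596, top z 0.080, which matches the prediction. I descend behind it and check the contacts from there.

```bash
python3 -m crank '[0,-0.0005,-0.03,0,0,0,0,0,-0.03,0,0,0,0,0,-0.025,0,0,0,0,0,-0.012,0,0,0,0,0,0,0,0,0,0,0,0,0,0,0,0,0,0,0,0,0,0,0,0,0,0,0]'
python3 - <<'E'
from h import *
import pickle
s=r.sense();p,d=r.grab_frame("wrist");pt,_=r.grab_frame("top")
pickle.dump((s,p,d),open("pics/w8.pkl","wb"))
P=pose("wrist",s);K,A,o=P
def px(P,w):
    K,A,o=P;c=(np.array(w)-o)@A@F;return c[:2]/c[2]*K[0,0]+K[:2,2]
a=px(P,[.62,.055,.04]);b=px(pose("top"),[.62,.055,.04]);print(a,b)
def crop(p,c,w,f):
    u,v=int(np.clip(c[0],w,640-w)),int(np.clip(c[1],w,400-w));return cv2.resize(p[v-w:v+w,u-w:u+w,::-1],(390,390),interpolation=cv2.INTER_CUBIC)
cv2.imwrite("pics/w8.png",np.hstack([crop(p,a,80,1),crop(pt,b,30,1)]))
E
```

```text
time_s: 10.95
eef_pos: [0.4696, 0.0601, 0.0491]
eef_rot: [-3.141, 0.054, -0.004]
ft_force: [0.1, 0.6, -0.3]
finger_gap: -0.0001
[ 315.98290509 -111.05624003] [250.60206572 201.08763296]
```

View pics/w8.png

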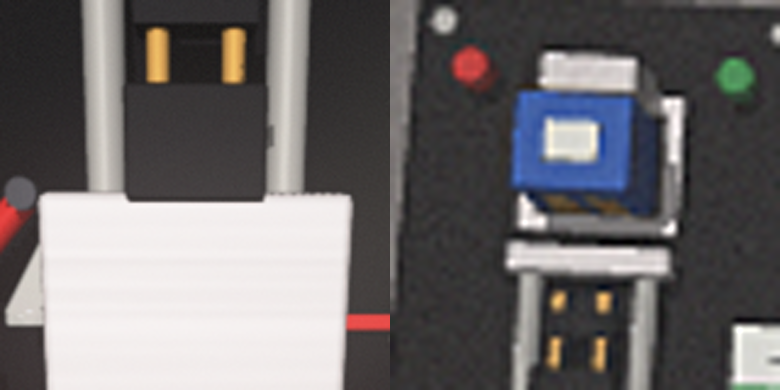

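The top crop shows the two brass strips on the relay's probe-side face (550,203) and (605,205), so the orientation is right. Now I push in steps.

```bash
python3 -m crank '[0.004,-0.00014,0,0,0,0,0.004,-0.00014,0,0,0,0,0.004,-0.00014,0,0,0,0,0.004,-0.00014,0,0,0,0,0.004,-0.00014,0,0,0,0,0.004,-0.00014,0,0,0,0,0,0,0,0,0,0,0,0,0,0,0,0]'
cat > pt.py <<'E'
from h import *
s=r.sense();p,d=r.grab_frame("wrist");P=pose("wrist",s);X=cloud(P,d);h=cv2.cvtColor(p,cv2.COLOR_RGB2HSV)
c,sn=np.cos(-.035),np.sin(-.035);A=np.array([[c,sn],[-sn,c]]);N=np.array([.635,.0547])
J=(X[...,:2]-N)@A.T
m=(cv2.inRange(h,(5,130,60),(18,255,255))>0)&(X[...,2]>.074)&(X[...,2]<.086)&(abs(J[...,1])<.035)&(J[...,0]<-.05)
print(s["eef_pos"].round(4),s["ft_force"].round(1),"plate jig x",np.percentile(J[m][:,0],[3,97]).round(4),"travel",(np.percentile(J[m][:,0],3)+.145).round(4))
def col(lo,hi,ylo,yhi,zz):
    k=cv2.inRange(h,lo,hi)>0;k&=(J[...,1]>ylo)&(J[...,1]<yhi)&(J[...,0]<0);return J[k]
g=col((45,100,40),(85,255,255),-.07,-.035,0);rd=col((0,150,80),(5,255,255),-.07,-.03,0)
if len(g):print("green band x",np.percentile(g[:,0],[3,97]).round(4))
if len(rd):print("pointer x",np.median(rd[:,0]).round(4))
import sys
if len(sys.argv)>1: cv2.imwrite(sys.argv[1],p[:,:,::-1])
E
python3 pt.py
```

```text
time_s: 11.85
eef_pos: [0.4927, 0.0591, 0.0477]
eef_rot: [3.141, -0.054, -0.001]
ft_force: [-4.5, 0.1, 3.2]
finger_gap: 0.0002
[0.4927 0.0591 0.0477] [-4.5  0.1  3.2] plate jig x [-0.1301 -0.1208] travel 0.0149
green band x [-0.0773 -0.0685]
pointer x -0.096
```

```bash
python3 -m crank '[0.004,-0.00014,0,0,0,0,0.004,-0.00014,0,0,0,0,0.004,-0.00014,0,0,0,0,0.004,-0.00014,0,0,0,0,0.004,-0.00014,0,0,0,0,0.0025,0,0,0,0,0,0,0,0,0,0,0,0,0,0,0,0,0,0,0,0,0,0,0,0,0,0,0,0,0]'; python3 pt.py pics/w9.png
```

```text
time_s: 12.9
eef_pos: [0.5142, 0.0583, 0.0476]
eef_rot: [3.141, -0.054, -0.004]
ft_force: [-9.3, -0.3, 6.1]
finger_gap: 0.0001
[0.5142 0.0583 0.0476] [-9.3 -0.3  6.1] plate jig x [-0.1085 -0.0993] travel 0.0365
green band x [-0.0768 -0.0685]
pointer x -0.0746
```

View pics/w9.png

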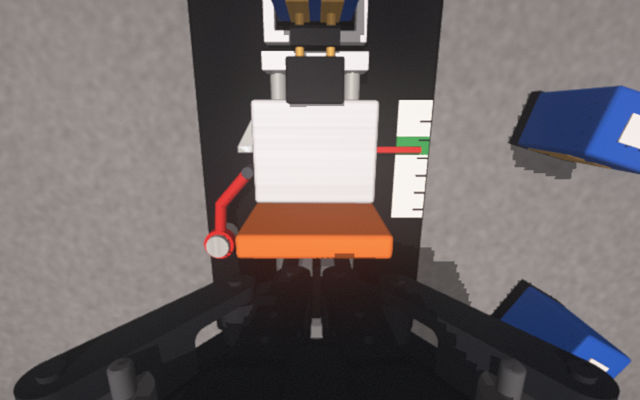

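The pointer (400,150) is inside the green band (rows 137–155), and the probes touch the brass contacts at (300,50) and (331,50). I nudge 1 mm towards mid-band, let it settle and re-check.

```bash
python3 -m crank '[0.001,0,0,0,0,0,0,0,0,0,0,0,0,0,0,0,0,0,0,0,0,0,0,0,0,0,0,0,0,0,0,0,0,0,0,0,0,0,0,0,0,0,0,0,0,0,0,0]'; python3 -m crank '[0,0,0,0,0,0,0,0,0,0,0,0,0,0,0,0,0,0,0,0,0,0,0,0,0,0,0,0,0,0]'; python3 pt.py; python3 - <<'E'
from m import *
p,d=r.grab_frame("top");z=np.load("pics/top0.npz")
print("top cam relays:");[print(o["px"].round(1),o["z"].round(4),o["xy"].round(4),o["rect"].round(1),o["yaw"]) for o in relays(pose("top"),p,d) if o["xy"][1]<.2]
h=cv2.cvtColor(p,cv2.COLOR_RGB2HSV)
df=cv2.absdiff(p,z["p"]).max(2)
for n,b in(("spare",(430,240,475,280)),("dish",(325,118,380,172)),("driver",(410,155,510,190))):
    u0,v0,u1,v1=b;print(n,"changed px",(df[v0:v1,u0:u1]>50).sum())
E
```

```text
time_s: 13.75
eef_pos: [0.5152, 0.0583, 0.0476]
eef_rot: [3.141, -0.054, -0.004]
ft_force: [-9.0, -1.0, 4.9]
finger_gap: -0.0002
time_s: 14.25
eef_pos: [0.5152, 0.0583, 0.0476]
eef_rot: [3.141, -0.054, -0.005]
ft_force: [-10.3, 0.2, 6.1]
finger_gap: -0.0
[0.5152 0.0583 0.0476] [-10.3   0.2   6.1] plate jig x [-0.1075 -0.0983] travel 0.0375
green band x [-0.0775 -0.0686]
pointer x -0.0736
top cam relays:
[247.8 190.9] 0.0693 [0.6357 0.0557] [636.6  55.3] 0.006068349
[315.8 227.7] 0.0572 [ 0.5658 -0.0773] [565.8 -77.5] -0.33508933
[315.6 291.9] 0.0574 [ 0.444  -0.0782] [444.1 -78.5] 0.98348296
spare changed px 0
dish changed px 0
driver changed px 0
```

```bash
python3 -c "
from cell import r
print(r.sense()['ft_force'],r.sense()['time_s']);print(r.sign_off())"
```

```text
[-9.30201611 -0.92351923  5.8159245 ] 14.35
the job is handed in; nothing more can be done
None
```

I stood the blue relay that started farthest to the robot's right in the pocket, contacts towards the probes. I then pushed the orange plate past the click with closed fingers and handed in at 14.35 s, still pressing. No verdict was reported.

**Relay seating:** After release, the wrist camera showed it within about 1 mm of the pocket centre, with its top at z 0.0675. That puts it on the floor and square to the pocket to within 0.01 rad. The brass strips were visible on the probe side.

**Carriage:** Travel was about 37 mm, with the red pointer inside the green band. The force at the wrist against the push was about 9–10 N. The last wrist picture, taken 1 mm before the final position, showed the probes on the contacts. I could not read how far they were pushed in.

**Other objects:** The top picture showed no change at the grey relay, the dish or the screwdriver.

**Checks that disagreed:**
- The top and wrist cameras differed by about 2 mm, roughly the stated calibration error.
- The last top-camera reading suggested the relay had shifted 2–3 mm towards the anvil (4 mm allowed). Its coarse yaw there read 0.006 rad, against -0.034 from the wrist camera.
- Red and green terminal heights came out at 26–30 mm across the two cameras, against 18 mm in the text. I used wrist-camera positions for the placing.

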